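Uncover the wheel gauge, hang its cover, hold a wheel in the slot

ROBOT

A 6-joint arm with a two-finger parallel gripper is mounted at the origin on a cart in front of the work surface, level with it; the furniture and walls round the work are solid. World frame = base frame: x ahead of the robot, y to its left, z up, the work surface at z = 0. Lengths are in m, angles in rad, forces in N, time in s.
With the tool pointing down it reaches from about 0.25 to 0.775 m from the base axis. Payload 4 kg.
Tool frame: the origin (TCP) lies at the very end of the fingers, on their centre line; the grasp point (between the pads) lies 19 mm behind it; z points along the fingers, y is the direction in which the jaws open and shut (so a half turn about z gives the same grasp; the last joint's range is limited). The gripper opens to 94 mm and grips with 3 to 60 N. Pads are 16 mm wide; open, the fingers measure 119 mm over their backs; the gripper's body (75 mm by 177 mm) begins 78 mm behind the grasp point.
Start: joints at [-1.268, 0.087, 1.371, -0, 1.684, -0.103], TCP at [0.217, -0.505, 0.206] pointing down, gripper open.
Joint ranges: [-3.1, 3.1], [-0.76, 2.03], [0.27, 2.55], [-1.08, 4.22], [0.17, 2.65], [-2.57, 2.57]. Speed limits (rad/s): [2.79, 2.79, 3.14, 3.14, 3.14, 3.14].

INTERFACE

Orientations are given as [roll, pitch, yaw] about the fixed x, y, z axes, in that order (R = Rz(yaw) Ry(pitch) Rx(roll)).
In Python, from bench import robot, snapshot, models gives the robot as it stands.
- The arm moves only by the tool arm_command, never from a script. Its argument "commands" is text: rows parted by semicolons, each of 7 numbers parted by spaces: the shift along the tool's x, y, z in mm, then the turn, a rotation vector about the tool's x, y, z in degrees, then the opening, from 0 (shut) to 1 (fully open). In form: tx ty tz rx ry rz hand; .... A call has 1 to 12 rows; each row shifts and turns the pose as measured when the row begins, along the tool's axes as they then stand; what a row does not reach is not made up. A row lasts 1/8 s, in which the tool goes at most 62.5 mm and 10.7 degrees, less where a joint would pass 70% of its speed; a pose out of reach is approached as far as the arm can. A call is refused whole if a number of a shift passes 62.5 or a number of a turn 10.7, either way. A call with a gripper value outside its range is refused whole. The fingers move at their own pace and stop on an object; the grip force is fixed at half the most. Time passes only in rows, so rows that do not move let the fingers close. It gives the time, the measured TCP pose, the force and the opening at its end, in the units of the state.
- robot.get_obs(): the state, without advancing time (a new reading comes with each control period).
- snapshot(name): name is "scene" or "top"; returns a dict with "img" (400x640x3 uint8, blue, green, red), "camera_matrix" (3x3 intrinsics, pixels), "origin" and "rotation" of the camera in the world. Camera axes: x right, y down, z forward; pixel columns grow to the right and rows downward; lengths in m; the calibration is good to about 2 mm. A picture is of the moment at which its call begins. There is no depth.
- robot.close_job(): hands the job in, once; it reports no verdict.
Trained networks look in a picture, given as the dict that the camera call returned (one of the last four; its "shot" number tells which), for a name from the list of things; names that differ only in an ending like _2 or _b are one class to them, and where a whole thing is asked for, a point or a joint stands for the part that bears it (a point fixed in the world has none). Each returns a list of dicts, best first, with "conf" (0 to 1); they miss things now and then, are a little off and sometimes report something else, mostly with a low value. They report only what shows in the picture. A call takes as long as a camera call. They do not tell look-alikes from the thing itself.
- models.spot_in(query, picture): "bbox" ([left, top, width, height] as shares, 0 to 1, of the picture: columns of its width, rows of its height, round what is visible of it).
- models.tip_of(query, picture): "centre" ([column, row] as shares, 0 to 1, of the picture: columns of its width, rows of its height: a listed point, or the origin of a listed thing).
The state is a dict: "time": time; "joint_positions": joint angles; "qvel": joint speeds; "joint_torque": joint torques, N m; "tool_pos": TCP position; "ee_rot": TCP orientation; "wrist_force": force on the tool from outside, world axes, zero at the start; "wrist_torque": the same for the moment, N m; "width": finger opening in m.
Only numpy, scipy, OpenCV 4.12 (cv2) and the standard library are available. Lean on these libraries where they do the work, as an engineer would, in place of code of your own. Each camera call takes 0.05 s, during which the arm holds its last target. There are 200 camera calls.

TASK

Take the orange dust cover off the grey measuring box and hang it by its handle on the double hook of the steel stand, letting go of it there. Then take the black wheel out of the wooden rack by its upper edge, lower it edge-on through the slot in the top of the box until its axle is level with the box's top and half of it is inside, and finish while still holding it there, hanging in your grip for the measurement. Do not drop the cover on the table, and leave the other things lying about where they are.

Things in the scene. Friction and masses are not known exactly. Their poses are not given: they have to be found in the camera images.
- gauge_box: grey measuring box, 104 x 134 x 75 mm, fixed; origin at the centre of its underside, z up. Its aluminium top plate (8 mm thick) has one slot, 17 mm wide along the box's x and 72 mm long along its y, with a 2 mm chamfer at the mouth. Below the plate it is hollow; the inner floor lies 71 mm below its top.
- slot (a point): centre of the slot's mouth, level with the top of the box (75 mm above the table); axes as the box: x across the slot, y along it, z up.
- cover: orange dust cover, about 120 g, loose, lying on the box over the slot: plate 50 (x) x 104 (y) x 6 mm, a tongue below it (12 x 58 x 8 mm) standing loosely in the slot, and an aluminium handle above it, a tall square arch. Origin at the centre of the plate's underside, z up, y along the handle's bar.
- cover_bar (a point): centre of the handle's level bar, 61 mm above the cover's origin. The bar is 10 mm square in section and runs 100 mm along the cover's y; below it the arch is open, 50 mm high and 84 mm wide between two uprights 8 mm wide. Axes as the cover.
- hook_stand: fixed steel stand with a double hook; origin on the table under the seat, base 150 x 80 x 12 mm. Two 6 mm rods, 28 mm either side of its middle (y), come from a crossbar on a post 78 mm behind the seat (+x), dip to the seat and end in upturned tips on the -x side. The arch goes on from the -x side: bar above the tips, cover's plate below the rods; move to +x, then lower.
- hook_seat (a point): centre of the cover's bar when hung, 143 mm above the table, midway between the rods (the seat's flat is 24 mm along x). The tips reach 23 mm in front of it (-x) and 8 mm above it; rods and crossbar behind rise 10 mm above it, 22 to 82 mm to the rear. x to the rear, away from the tips, y along the hung bar, z up.
- wheel_rack: fixed wooden rack, 70 x 100 x 30 mm; origin at the centre of its underside, z up. A groove 18 mm wide along its y holds the wheel on edge; its floor is 6 mm above the table, its side walls reach 30 mm above the table.
- wheel: black caster wheel, 68 mm diameter, 15 mm thick over its flat faces (a thin label adds a little), 30 g, loose, standing on edge in the rack. Its z axis is the axle line (level at the start, along the rack's x); origin at the centre of one flat face.
- wheel_centre (a point): centre of the wheel, on the axle, 7.5 mm from its origin along its z; 40 mm above the table at the start, so the wheel's top is 74 mm above the table.
- pliers: blue-handled pliers, 55 x 166 x 13 mm, a loose bystander lying on the table; origin at the centre of the underside, y along the pliers.
Mind the look-alikes: they are no part of the job. What is shaped like the wheel but red or turquoise is not meant.

How it is judged:
By the outcome, as a careful person would: the job done as asked, in the order asked, and still so for the second after the job is handed in, while the arm keeps its last pose, push and grip.
It also fails if it takes over 59 s, if anything falls off the work surface, if the arm or the gripper's body presses on something with over 40 N, if the wrist force passes 120 N, or if a joint passes its speed limit or range.

## Working session

There is one attempt and no reset: what is moved stays moved. The work goes in short steps, Python scripts to look and compute and a tool call to move; the robot and the scene stay as the last step left them, time stands still between calls to the robot, and variables do not carry over. Pictures are saved under pics/ and viewed, about 8 in all and at most 12, crops included, and the job is handed in when it is done.

Besides the shell and the picture viewer there is one more tool, called after "Request:" as name(argument=value, ...) on one line, values as JSON. arm_command: Moves the arm, as the interface text tells. Its arguments: {"type":"object","properties":{"commands":{"type":"string"}},"required":["commands"]}

```bash
mkdir -p pics; ls
cat > h.py <<'E'
import numpy as np, cv2
from bench import robot, snapshot, models
def ray(s,px):
    K=np.array(s["camera_matrix"]);R=np.array(s["rotation"])
    d=R@np.linalg.inv(K)@np.array([px[0],px[1],1.]);return np.array(s["origin"]),d
def at(s,px,z):
    o,d=ray(s,px);return o+d*(z-o[2])/d[2]
def proj(s,p):
    c=np.array(s["rotation"]).T@(np.array(p)-np.array(s["origin"]));u=np.array(s["camera_matrix"])@c;return u[:2]/u[2]
E
python3 - <<'E'
from h import *
Z={"slot":.075,"cover_bar":.136,"cover":.075,"hook_seat":.143,"hook_stand":0,"wheel_rack":0,"wheel_centre":.04,"gauge_box":0,"pliers":0}
for n in ["top","scene"]:
    s=snapshot(n);cv2.imwrite(f"pics/{n}0.png",s["img"]);print(n,np.round(s["origin"],3),np.round(s["camera_matrix"],0).tolist(),np.round(s["rotation"],2).tolist())
    for q,z in Z.items():
        for r in models.tip_of(q,s)[:3]:
            px=np.array(r["centre"])*[640,400];print(q,round(r["conf"],2),px.round(1),at(s,px,z).round(4)[:2])
o=robot.get_obs();print(o["tool_pos"],o["ee_rot"],o["width"],o["time"])
E
```

```text
pics
top [0.231 0.096 1.449] [[500.0, 0.0, 316.0], [0.0, 500.0, 202.0], [0.0, 0.0, 1.0]] [-2.93, 0.0, -1.63]Traceback (most recent call last):
  File "<stdin>", line 7, in <module>
  File "h.py", line 7, in at
    o,d=ray(s,px);return o+d*(z-o[2])/d[2]
                                      ~^^^
IndexError: invalid index to scalar variable.
```

```bash
cat > h.py <<'E'
import numpy as np, cv2
from scipy.spatial.transform import Rotation as Ro
from bench import robot, snapshot, models
rot=lambda r:Ro.from_euler("xyz",r).as_matrix()
def ray(s,px):
    K=np.array(s["camera_matrix"]);R=rot(s["rotation"])
    d=R@np.linalg.inv(K)@np.array([px[0],px[1],1.]);return np.array(s["origin"]),d
def at(s,px,z):
    o,d=ray(s,px);return o+d*(z-o[2])/d[2]
def proj(s,p):
    c=rot(s["rotation"]).T@(np.array(p)-np.array(s["origin"]));u=np.array(s["camera_matrix"])@c;return u[:2]/u[2]
E
python3 - <<'E'
from h import *
Z={"slot":.075,"cover_bar":.136,"cover":.075,"hook_seat":.143,"hook_stand":0,"wheel_rack":0,"wheel_centre":.04,"gauge_box":0,"pliers":0}
for n in ["top","scene"]:
    s=snapshot(n);cv2.imwrite(f"pics/{n}0.png",s["img"]);print(n,np.round(s["origin"],3),np.round(s["camera_matrix"],0).tolist(),np.round(s["rotation"],2).tolist())
    for q,z in Z.items():
        for r in models.tip_of(q,s)[:3]:
            px=np.array(r["centre"])*[640,400];print(q,round(r["conf"],2),px.round(1),at(s,px,z).round(4)[:2])
o=robot.get_obs();print(o["tool_pos"],o["ee_rot"],o["width"],o["time"])
E
```

```text
top [0.231 0.096 1.449] [[500.0, 0.0, 316.0], [0.0, 500.0, 202.0], [0.0, 0.0, 1.0]] [-2.93, 0.0, -1.63]
slot 0.9 [330.5 157.6] [0.6509 0.0285]
cover_bar 0.68 [327.1 153. ] [0.6459 0.0399]
cover 0.81 [328.3 161.5] [0.6397 0.0355]
cover 0.34 [328.3 160.4] [0.6429 0.0353]
hook_seat 0.59 [249.3 214.3] [0.4863 0.2574]
hook_stand 0.63 [254.9 218.4] [0.5011 0.2589]
wheel_rack 0.58 [383.9 186.9] [ 0.5736 -0.1279]
wheel_centre 0.86 [377.6 225. ] [ 0.4537 -0.0941]
wheel_centre 0.64 [400.2 267.9] [ 0.3288 -0.1468]
wheel_centre 0.5 [381.2 180.6] [ 0.5833 -0.1156]
gauge_box 0.94 [325.6 166.4] [0.6471 0.0413]
pliers 0.83 [302.1 211.1] [0.5148 0.1193]
scene [0.027 0.768 0.62 ] [[391.0, 0.0, 322.0], [0.0, 391.0, 200.0], [0.0, 0.0, 1.0]] [-2.13, -0.0, -2.52]
slot 0.74 [294.9 187.1] [0.6413 0.0457]
cover_bar 0.67 [299.6 170.2] [0.6197 0.049 ]
cover 0.65 [296.2 187.5] [0.6369 0.0455]
hook_seat 0.57 [283.5 221.8] [0.4907 0.2644]
hook_stand 0.84 [286.8 273.5] [0.4882 0.2668]
wheel_rack 0.77 [344.3 190.9] [ 0.5859 -0.1259]
wheel_rack 0.57 [296.6 185.5] [ 0.7281 -0.0648]
wheel_centre 0.67 [348.  179.8] [ 0.5775 -0.1312]
wheel_centre 0.62 [428.9 213.9] [ 0.3017 -0.0997]
wheel_centre 0.55 [381.1 207.9] [ 0.4189 -0.0508]
pliers 0.88 [314.  238.8] [0.5159 0.1253]
[ 0.21711138 -0.50535527  0.20550298] [ 3.14150038e+00 -9.03857393e-06  4.05748970e-01] 0.09391646605945336 1.1
```

View pics/top0.png

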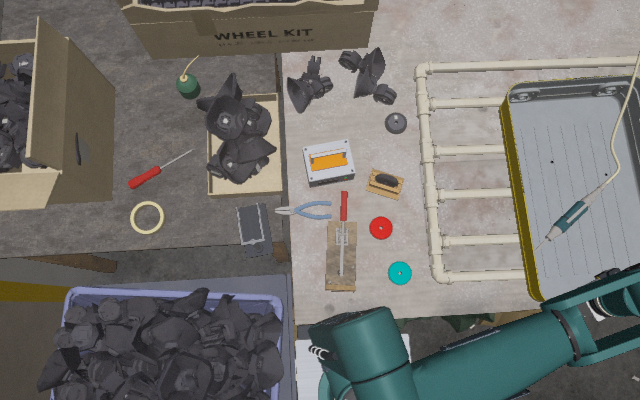

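View pics/scene0.png

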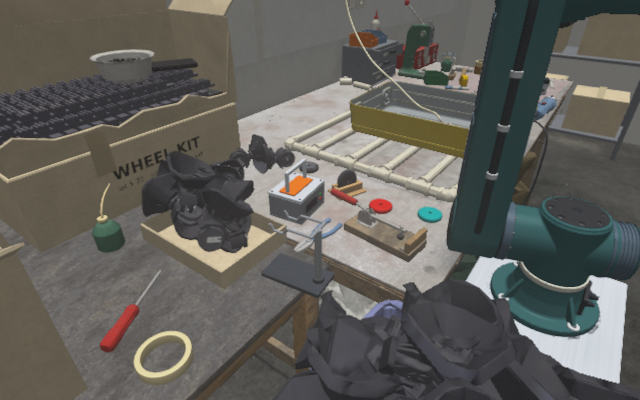

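The top view shows the box with the orange cover at about (328,160), the rack with the black wheel at (385,183) and the stand at (253,228). Red and turquoise discs lie at (381,228) and (400,273). Next: enlarged crops to get the yaws.

Run:
```python
import cv2,numpy as np
a=cv2.imread("pics/top0.png");b=cv2.imread("pics/scene0.png")
c=cv2.resize(a[130:265,230:410],None,fx=4.4,fy=4.4,interpolation=cv2.INTER_CUBIC)
cv2.imwrite("pics/c1.png",c)
c=cv2.resize(b[150:300,255:375],None,fx=4,fy=4,interpolation=cv2.INTER_CUBIC)
cv2.imwrite("pics/c2.png",c)
```

```text
(no output)
```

View pics/c1.png

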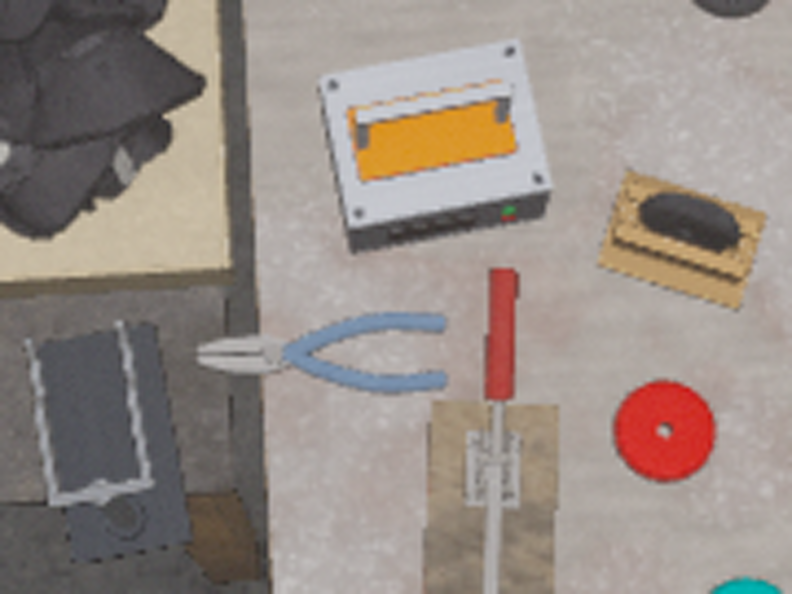

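View pics/c2.png

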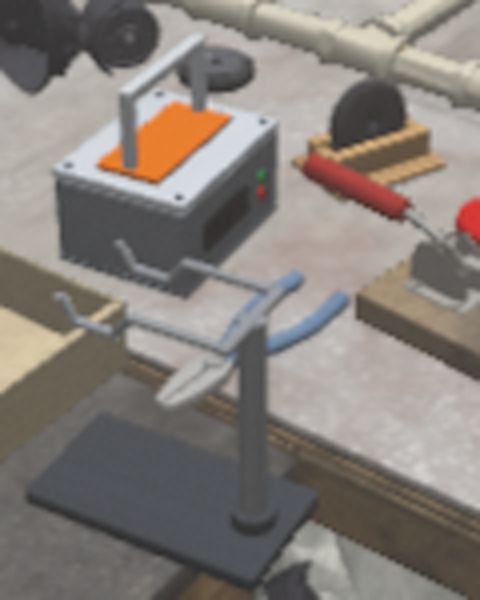

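Run:
```python
from h import *
s=snapshot("top")
def P(u,v,z): return at(s,(230+u/4.4,130+v/4.4),z)
def show(n,pts,z):
    p=np.array([P(*q,z)[:2] for q in pts]);print(n,p.round(4).tolist());return p
b=show("box",[(320,80),(518,40),(550,185),(350,228)],.075)
print(" c",b.mean(0).round(4),[ (np.linalg.norm(b[i]-b[i-1])*1e3).round(1) for i in range(4)], [np.degrees(np.arctan2(*(b[i]-b[j])[::-1])).round(1) for i,j in((0,1),(3,2),(0,3),(1,2))])
def seg(n,a,c,z):
    p=show(n,[a,c],z);d=p[0]-p[1];print("  c",p.mean(0).round(4),"len",np.linalg.norm(d).round(4),"ang",np.degrees(np.arctan2(d[1],d[0])).round(1))
seg("bar",(357,115),(512,90),.141)
seg("tips",(30,340),(120,325),.151)
seg("xbar",(50,497),(152,482),.15)
seg("rodL",(30,340),(53,497),.15); seg("rodR",(120,325),(150,482),.15)
seg("wheeltop",(645,200),(740,230),.06)
seg("rackbot",(598,265),(738,308),.0)
seg("racktop",(628,170),(768,210),.015)
for n in["top","scene"]:
    s=snapshot(n)
    for q in["wheel","wheel_rack","hook_stand","cover"]:
        print(n,q,[(round(r["conf"],2),(np.array(r["bbox"])*[640,400,640,400]).round(1).tolist()) for r in models.spot_in(q,s)[:3]])
```

```text
box [[0.6837, 0.1063], [0.7034, -0.0247], [0.604, -0.0382], [0.5831, 0.0924]]
 c [0.6436 0.034 ] [np.float64(101.6), np.float64(132.5), np.float64(100.3), np.float64(132.3)] [np.float64(98.5), np.float64(99.1), np.float64(7.8), np.float64(7.7)]
bar [[0.638, 0.0842], [0.6484, -0.0128]]
  c [0.6432 0.0357] len 0.0976 ang 96.1
tips [[0.5057, 0.2887], [0.5117, 0.2343]]
  c [0.5087 0.2615] len 0.0547 ang 96.3
xbar [[0.4102, 0.2795], [0.4156, 0.2188]]
  c [0.4129 0.2492] len 0.0609 ang 95.0
rodL [[0.5059, 0.2888], [0.4101, 0.2778]]
  c [0.458  0.2833] len 0.0964 ang 6.6
rodR [[0.5119, 0.2344], [0.4156, 0.22]]
  c [0.4638 0.2272] len 0.0973 ang 8.5
wheeltop [[0.5943, -0.1007], [0.5705, -0.1607]]
  c [ 0.5824 -0.1307] len 0.0645 ang 68.4
rackbot [[0.5666, -0.0737], [0.5313, -0.1654]]
  c [ 0.5489 -0.1195] len 0.0983 ang 69.0
racktop [[0.6276, -0.0974], [0.5942, -0.1891]]
  c [ 0.6109 -0.1433] len 0.0976 ang 70.0
top wheel [(0.88, [369.3, 215.1, 21.7, 27.1]), (0.55, [387.0, 258.2, 23.3, 30.0]), (0.46, [374.8, 175.0, 24.2, 10.6])]
top wheel_rack [(0.69, [366.4, 172.4, 39.9, 27.7])]
top hook_stand [(0.93, [237.1, 202.1, 36.1, 54.8])]
top cover []
scene wheel [(0.85, [367.6, 199.6, 24.9, 16.9]), (0.82, [338.5, 167.8, 19.0, 17.7]), (0.52, [418.0, 206.4, 25.3, 20.2])]
scene wheel_rack [(0.83, [332.2, 180.0, 36.5, 14.1]), (0.33, [266.6, 172.9, 58.7, 52.0])]
scene hook_stand [(0.69, [261.3, 214.8, 72.3, 84.3])]
scene cover [(0.67, [282.7, 156.1, 27.3, 36.6])]
```

Run:
```python
from h import *
t=snapshot("top");s=snapshot("scene")
def tri(a,b):
    o1,d1=ray(t,a);o2,d2=ray(s,b);k=np.linalg.lstsq(np.c_[d1,-d2],o2-o1,rcond=None)[0]
    p,q=o1+k[0]*d1,o2+k[1]*d2;return ((p+q)/2).round(3),np.linalg.norm(p-q).round(3)
print("tray corner",tri((282,195),(286,227)))
print("tip near y-",tri((230+120/4.4,130+325/4.4),(255+120/4,150+242/4)))
print("tip y+",tri((230+30/4.4,130+340/4.4),(255+60/4,150+297/4)))
for z in(.03,.05,.08,.1,.15): print(z,"tray front",at(t,(210,196),z).round(3)[:2],at(t,(282,195),z).round(3)[:2],"junk low",at(t,(239,184),z).round(3)[:2],"junk right",at(t,(277,149),z).round(3)[:2])
# scene projections of candidate path
for p in[(.562,.27,.10),(.562,.27,.165),(.6,.27,.1)]: print(p,proj(s,p).round(0),proj(t,p).round(0))
c=s["img"][100:290,120:380];cv2.imwrite("pics/c3.png",cv2.resize(c,None,fx=3,fy=3,interpolation=cv2.INTER_CUBIC))
```

```text
tray corner (array([0.56 , 0.176, 0.048]), np.float64(0.008))
tip near y- (array([0.512, 0.235, 0.148]), np.float64(0.001))
tip y+ (array([0.507, 0.289, 0.144]), np.float64(0.001))
0.03 tray front [0.569 0.384] [0.56  0.175] junk low [0.6   0.298] junk right [0.701 0.183]
0.05 tray front [0.565 0.38 ] [0.555 0.173] junk low [0.595 0.296] junk right [0.694 0.182]
0.08 tray front [0.557 0.373] [0.548 0.172] junk low [0.587 0.291] junk right [0.684 0.18 ]
0.1 tray front [0.553 0.369] [0.544 0.171] junk low [0.582 0.288] junk right [0.677 0.179]
0.15 tray front [0.541 0.359] [0.532 0.168] junk low [0.569 0.281] junk right [0.661 0.176]
(0.562, 0.27, 0.1) [259. 228.] [246. 191.]
(0.562, 0.27, 0.165) [256. 204.] [242. 185.]
(0.6, 0.27, 0.1) [247. 222.] [245. 177.]
```

View pics/c3.png

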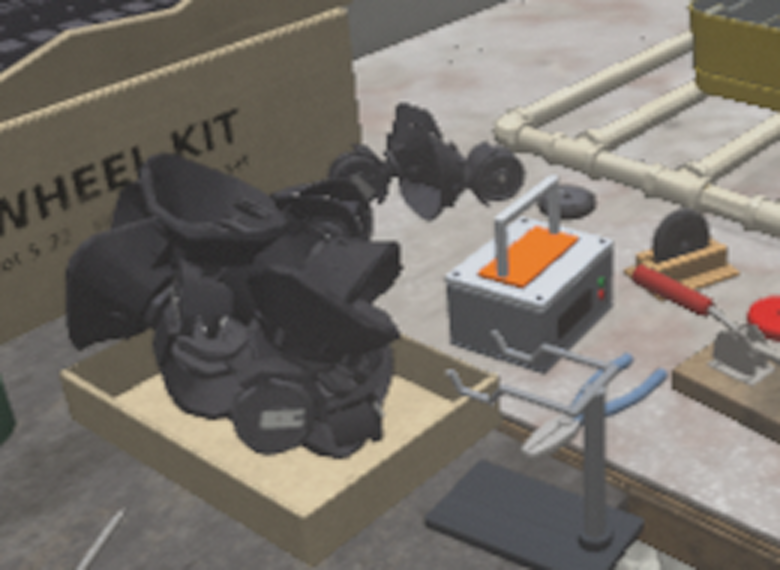

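Run:
```python
from h import *
t=snapshot("top");s=snapshot("scene")
def tri(a,b):
    o1,d1=ray(t,a);o2,d2=ray(s,b);k=np.linalg.lstsq(np.c_[d1,-d2],o2-o1,rcond=None)[0]
    p,q=o1+k[0]*d1,o2+k[1]*d2;return ((p+q)/2).round(3),np.linalg.norm(p-q).round(3)
print("right tip",tri((277,149),(253,183)))
print("low junk",tri((239,184),(235,250)))
# vertical plumb: highest junk: for candidate footprints, z whose projection hits row of junk top
for p in[(.65,.3),(.65,.25),(.7,.3),(.7,.25),(.75,.3)]:
    print(p,[(z,proj(s,(*p,z)).round(0).tolist()) for z in(.1,.15,.2,.25)])
o=robot.get_obs();R=rot(o["ee_rot"]);p=np.array(o["tool_pos"]);print(R.round(3),o["time"])
print("to bar",np.array([.644,.036,.25])-p, (R.T@(np.array([.644,.036,.25])-p)*1e3).round(1))
```

```text
right tip (array([0.665, 0.177, 0.14 ]), np.float64(0.002))
low junk (array([0.605, 0.302, 0.035]), np.float64(0.015))
(0.65, 0.3) [(0.1, [222.0, 221.0]), (0.15, [219.0, 203.0]), (0.2, [216.0, 183.0]), (0.25, [213.0, 163.0])]
(0.65, 0.25) [(0.1, [238.0, 211.0]), (0.15, [236.0, 193.0]), (0.2, [233.0, 175.0]), (0.25, [230.0, 155.0])]
(0.7, 0.3) [(0.1, [208.0, 214.0]), (0.15, [205.0, 196.0]), (0.2, [201.0, 177.0]), (0.25, [197.0, 157.0])]
(0.7, 0.25) [(0.1, [224.0, 205.0]), (0.15, [221.0, 187.0]), (0.2, [218.0, 169.0]), (0.25, [215.0, 149.0])]
(0.75, 0.3) [(0.1, [194.0, 207.0]), (0.15, [191.0, 189.0]), (0.2, [187.0, 171.0]), (0.25, [183.0, 151.0])]
[[ 0.919  0.395  0.   ]
 [ 0.395 -0.919 -0.   ]
 [ 0.     0.    -1.   ]] 1.85
to bar [0.42685521 0.54134361 0.04450532] [ 605.9 -328.9  -44.5]
```

```bash
cat >> h.py <<'E'
def plan(target,yawdeg,hand,n=None,step=58):
    o=robot.get_obs();R=rot(o["ee_rot"]);p=np.array(o["tool_pos"]);T=np.array(target)
    Rt=Ro.from_euler("xyz",[np.pi,0,np.radians(yawdeg)])
    rv=(Ro.from_matrix(R).inv()*Rt).as_rotvec()   # tool-frame turn
    n=n or int(max(1,np.ceil(np.linalg.norm(T-p)*1e3/step),np.ceil(np.degrees(np.linalg.norm(rv))/10)))
    rows=[]
    for i in range(n):
        Ri=R@Ro.from_rotvec(rv*i/n).as_matrix()
        rows.append(" ".join(f"{v:.1f}".rstrip("0").rstrip(".") for v in [*(Ri.T@(T-p)*1e3/n),*np.degrees(rv/n)])+f" {hand}")
    print("pos",p.round(4),"rpy",np.degrees(o["ee_rot"]).round(2),"F",np.round(o["wrist_force"],1),"w",round(o["width"],4),"t",round(o["time"],2))
    print(n,"; ".join(rows))
E
python3 -c "
from h import *
plan([.644,.036,.22],98,.6,n=12)"
```

```text
pos [ 0.2171 -0.5053  0.2055] rpy [179.99  -0.    23.25] F [ 0.1 -0.3 -0.4] w 0.0941 t 1.85
12 50.5 -27.4 -1.2 0 0 -6.2 0.6; 53.2 -21.8 -1.2 0 0 -6.2 0.6; 55.2 -15.9 -1.2 0 0 -6.2 0.6; 56.6 -9.8 -1.2 0 0 -6.2 0.6; 57.3 -3.6 -1.2 0 0 -6.2 0.6; 57.4 2.7 -1.2 0 0 -6.2 0.6; 56.8 8.9 -1.2 0 0 -6.2 0.6; 55.5 15 -1.2 0 0 -6.2 0.6; 53.5 20.9 -1.2 0 0 -6.2 0.6; 50.9 26.6 -1.2 0 0 -6.2 0.6; 47.7 32 -1.2 0 0 -6.2 0.6; 44 36.9 -1.2 0 0 -6.2 0.6
```

Request:
arm_command(commands="50 -27 -3 0 0 -6.2 0.6; 53 -22 -2 0 0 -6.2 0.6; 55 -16 -2 0 0 -6.2 0.6; 56 -10 -1 0 0 -6.2 0.6; 57 -4 -1 0 0 -6.2 0.6; 57 3 -1 0 0 -6.2 0.6; 57 9 -1 0 0 -6.2 0.6; 55 15 -1 0 0 -6.2 0.6; 53 21 -1 0 0 -6.2 0.6; 51 26 -1 0 0 -6.2 0.6; 47 32 0 0 0 -6.2 0.6; 44 37 0 0 0 -6.2 0.6")

```text
time: 3.35
tool_pos: [0.6458, 0.0522, 0.2211]
ee_rot: [3.136, 0.005, 1.738]
wrist_force: [0.7, 0.4, 0.5]
width: 0.0563
```

```bash
python3 -c "
from h import *
plan([.644,.036,.18],98,.5)
s=snapshot('scene');t=snapshot('top')
for n,q in(('s',s),('t',t)):
    for r in models.tip_of('cover_bar',q)[:2]: 
        px=np.array(r['centre'])*[640,400];print(n,r['conf'],at(q,px,.136).round(4))
c=s['img'][110:240,240:380];cv2.imwrite('pics/c4.png',cv2.resize(c,None,fx=4,fy=4,interpolation=cv2.INTER_CUBIC))
"
```

```text
pos [0.6458 0.0522 0.2211] rpy [179.68   0.27  99.6 ] F [0.7 0.4 0.5] w 0.0563 t 3.35
1 -15.5 -4.7 41.1 0.3 0.3 1.6 0.5
s 0.86 [0.6365 0.0336 0.136 ]
```

View pics/c4.png

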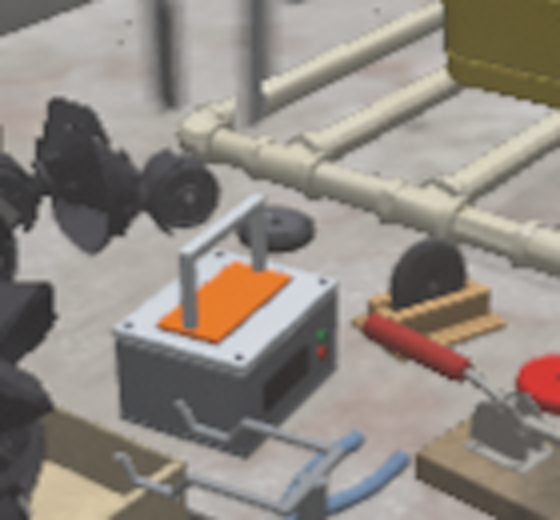

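```bash
python3 -c "
from h import *
plan([.643,.036,.16],98,.5)
s=snapshot('scene')
a,b=[at(s,(240+u/4,110+v/4),.141) for u,v in((187,247),(260,202))]
print(a,b,(a+b)/2,np.linalg.norm(a-b),np.degrees(np.arctan2(*(a-b)[1::-1])))
"
```

```text
pos [0.6448 0.0514 0.2199] rpy [179.82   0.26  99.46] F [-0.6  0.6  0.2] w 0.0567 t 3.55
2 -7.3 -2.2 30 0.1 0.1 0.7 0.5; -7.4 -2.1 30 0.1 0.1 0.7 0.5
[0.63533903 0.08320924 0.141     ] [0.63781611 0.0021922  0.141     ] [0.63657757 0.04270072 0.141     ] 0.08105490158835535 91.75125810726071
```

Request:
arm_command(commands="-8 -4 30 0.1 0.1 0.7 0.5; -8 -4 30 0.1 0.1 0.7 0.5; 0 0 20 0 0 0 0.5; 0 0 18 0 0 0 0.5; 0 0 4 0 0 0 0.5; 0 0 0 0 0 0 0.5")

```text
time: 4.35
tool_pos: [0.6378, 0.0241, 0.1216]
ee_rot: [3.133, 0.004, 1.696]
wrist_force: [-0.6, -0.2, 0.1]
width: 0.0471
```

```bash
python3 -c "
from h import *
plan([.640,.036,.117],98,.5)
s=snapshot('scene')
c=s['img'][110:210,250:350];cv2.imwrite('pics/c5.png',cv2.resize(c,None,fx=5,fy=5,interpolation=cv2.INTER_CUBIC))
"
```

```text
pos [0.6378 0.0241 0.1216] rpy [179.51   0.25  97.19] F [-0.6 -0.2  0.1] w 0.0471 t 4.35
1 11.5 3.6 4.5 0.5 0.3 -0.8 0.5
```

View pics/c5.png

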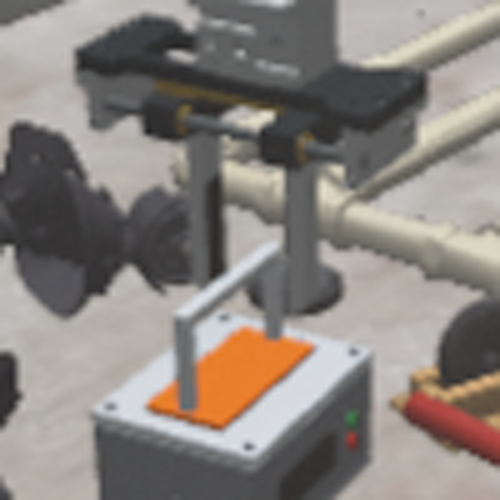

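```bash
python3 -c "
from h import *
o=robot.get_obs();print(o['time'],o['tool_pos'])
s=snapshot('scene');t=snapshot('top')
R=rot(o['ee_rot']);p=np.array(o['tool_pos'])
f=lambda q:((proj(s,q)-[250,110])*5).round(0)
print('tips',f(p+R[:,1]*.0235),f(p-R[:,1]*.0235))
for c in [(.644,.036),(.640,.036),(.637,.04)]:
  e=np.array([np.cos(np.radians(98)),np.sin(np.radians(98)),0])
  print(c,[f(np.array([*c,.141])+e*k) for k in(.05,-.05)])
"
```

```text
4.4 [0.63799386 0.02418234 0.12181722]
tips [215. 288.] [288. 308.]
(0.644, 0.036) [array([178., 310.]), array([274., 236.])]
(0.64, 0.036) [array([184., 312.]), array([279., 238.])]
(0.637, 0.04) [array([184., 316.]), array([279., 242.])]
```

Request:
arm_command(commands="12 4 5 0.4 0.2 -0.8 0.5; 0 0 0 0 0 0 0.5; 0 0 0 0 0 0 0; 0 0 0 0 0 0 0; 0 0 0 0 0 0 0; 0 0 0 0 0 0 0; 0 0 0 0 0 0 0")

```text
time: 5.38
tool_pos: [0.6422, 0.0386, 0.1182]
ee_rot: [3.136, 0.001, 1.713]
wrist_force: [0.2, 0.0, -1.9]
width: 0.0092
```

```bash
python3 -c "
from h import *
plan([.640,.036,.19],98,0)
"
```

```text
pos [0.6422 0.0386 0.1182] rpy [1.7969e+02 7.0000e-02 9.8150e+01] F [ 0.2  0.  -1.9] w 0.0092 t 5.38
2 -1.2 -1.1 -35.9 0.2 0 0.1 0; -1.2 -1.2 -35.9 0.2 0 0.1 0
```

Request:
arm_command(commands="0 0 -10 0 0 0 0; 0 0 -30 0 0 0 0; 0 0 -40 0 0 0 0; 0 -30 -10 0 0 0 0; 0 -50 0 0 0 0 0; 0 0 0 0 0 0 0")

```text
time: 6.12
tool_pos: [0.5589, 0.0267, 0.2103]
ee_rot: [-3.141, 0.001, 1.713]
wrist_force: [0.3, -0.5, -2.1]
width: 0.0095
```

```bash
python3 -c "
from h import *
plan([.552,.268,.21],98,0,step=45)
"
```

```text
pos [0.5589 0.0267 0.2103] rpy [-1.7997e+02  4.0000e-02  9.8130e+01] F [ 0.3 -0.5 -2.1] w 0.0095 t 6.12
6 40 4.6 0 -0 0 0 0; 40 4.5 0 -0 0 0 0; 40 4.5 0 -0 0 0 0; 40 4.5 0 -0 0 0 0; 40 4.5 0 -0 0 0 0; 40 4.5 0 -0 0 0 0
```

Request:
arm_command(commands="40 4.5 0 0 0 0 0; 40 4.5 0 0 0 0 0; 40 4.5 0 0 0 0 0; 40 4.5 0 0 0 0 0; 40 4.5 0 0 0 0 0; 35 4.5 0 0 0 0 0; 0 0 0 0 0 0 0; 0 0 0 0 0 0 0")

```text
time: 7.12
tool_pos: [0.5586, 0.2709, 0.2135]
ee_rot: [3.133, 0.001, 1.709]
wrist_force: [0.6, -0.5, -1.7]
width: 0.0098
```

```bash
python3 -c "
from h import *
plan([.552,.268,.15],98,0)
s=snapshot('scene');t=snapshot('top')
for n,q in(('s',s),('t',t)):
  for k,z in(('hook_seat',.143),('cover_bar',.228)):
    for r in models.tip_of(k,q)[:2]: 
        px=np.array(r['centre'])*[640,400];print(n,k,r['conf'],px.round(1),at(q,px,z).round(4))
c=s['img'][120:310,210:360];cv2.imwrite('pics/c6.png',cv2.resize(c,None,fx=3,fy=3,interpolation=cv2.INTER_CUBIC))
"
```

```text
pos [0.5586 0.2709 0.2135] rpy [1.7953e+02 6.0000e-02 9.7940e+01] F [ 0.6 -0.5 -1.7] w 0.0098 t 7.12
2 -0.9 -3.7 31.7 0.2 0 -0 0; -1 -3.6 31.7 0.2 0 -0 0
s hook_seat 0.88 [284.4 222.6] [0.4873 0.2655 0.143 ]
s cover_bar 0.61 [259.4 176.9] [0.5561 0.2592 0.228 ]
t cover_bar 0.54 [235.7 181.2] [0.5565 0.2782 0.228 ]
t cover_bar 0.3 [386.  185.2] [ 0.5236 -0.0984  0.228 ]
```

View pics/c6.png

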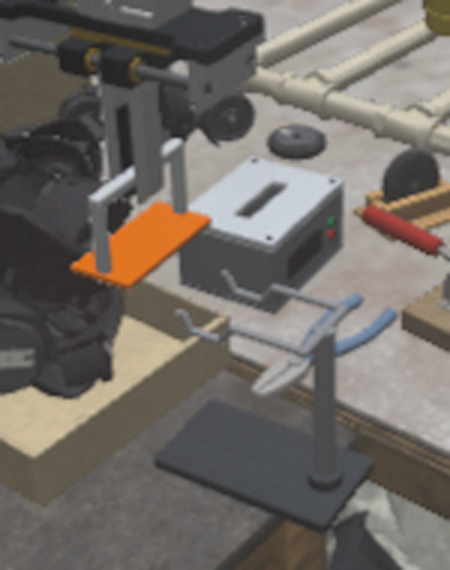

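Request:
arm_command(commands="-1 -3 30 0.2 0 0 0; -1 -3 30 0.2 0 0 0; 0 0 0 0 0 0 0; 0 -15 0 0 0 0 0; 0 -15 0 0 0 0 0; 0 0 0 0 0 0 0")

```text
time: 8.18
tool_pos: [0.5251, 0.2614, 0.1576]
ee_rot: [3.132, -0.001, 1.704]
wrist_force: [0.9, -0.1, -0.8]
width: 0.0096
```

```bash
python3 -c "
from h import *
plan([.4885,.2605,.150],97.5,0)
s=snapshot('scene');t=snapshot('top')
c=s['img'][150:310,230:350];cv2.imwrite('pics/c7.png',np.hstack([cv2.resize(c,None,fx=3.4,fy=3.4,interpolation=cv2.INTER_CUBIC),cv2.resize(t['img'][160:270,210:290],(392,544),interpolation=cv2.INTER_CUBIC)]))
"
```

```text
pos [0.5251 0.2614 0.1576] rpy [ 1.7943e+02 -7.0000e-02  9.7630e+01] F [ 0.9 -0.1 -0.8] w 0.0096 t 8.18
1 3.9 -36.5 7.3 0.6 -0.1 0.1 0
```

View pics/c7.png

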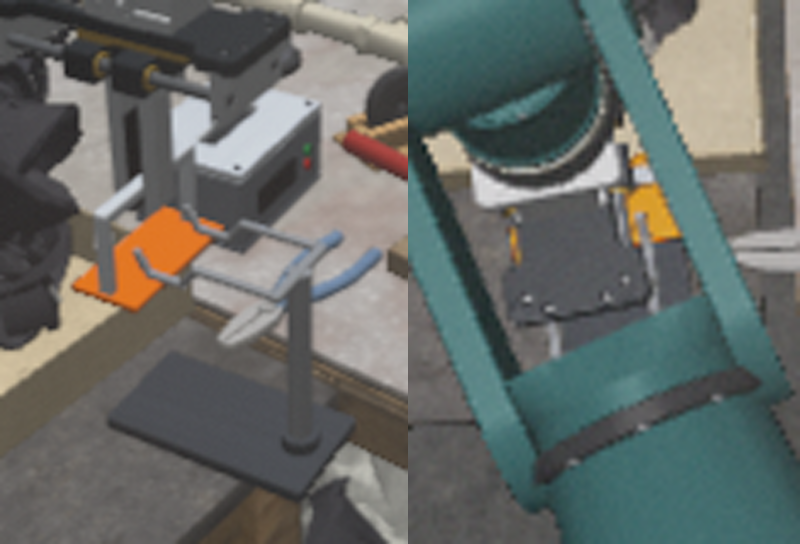

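Request:
arm_command(commands="4 0 2 0.5 0 0 0; 0 -12 3 0 0 0 0; 0 -13 0 0 0 0 0; 0 -12 0 0 0 0 0; 0 0 0 0 0 0 0")

```text
time: 8.9
tool_pos: [0.4863, 0.2606, 0.1519]
ee_rot: [3.141, -0.001, 1.704]
wrist_force: [-0.1, -0.3, -1.9]
width: 0.0093
```

```bash
python3 -c "
from h import *
plan([.4885,.2602,.125],97.5,0,n=2)
s=snapshot('scene')
"
```

```text
pos [0.4863 0.2606 0.1519] rpy [ 1.7997e+02 -7.0000e-02  9.7620e+01] F [-0.1 -0.3 -1.9] w 0.0093 t 8.9
2 -0.4 1 13.5 0 -0 0.1 0; -0.4 1 13.5 0 -0 0.1 0
```

Request:
arm_command(commands="0 1 10 0 0 0 0; 0 1 8 0 0 0 0; 0 0 4 0 0 0 0; 0 0 1 0 0 0 0")

```text
time: 9.45
tool_pos: [0.4895, 0.2608, 0.1267]
ee_rot: [3.141, -0.001, 1.703]
wrist_force: [-0.1, 0.2, -2.0]
width: 0.0099
```

```bash
python3 -c "
from h import *
plan([.4885,.2602,.125],97.5,0,n=2)
s=snapshot('scene')
c=s['img'][150:310,230:350];cv2.imwrite('pics/c8.png',cv2.resize(c,None,fx=3.7,fy=3.7,interpolation=cv2.INTER_CUBIC))
"
```

```text
pos [0.4895 0.2608 0.1267] rpy [ 1.7997e+02 -5.0000e-02  9.7580e+01] F [-0.1  0.2 -2. ] w 0.0099 t 9.45
2 -0.2 -0.5 0.9 0 -0 0 0; -0.2 -0.5 0.9 0 -0 0 0
```

View pics/c8.png

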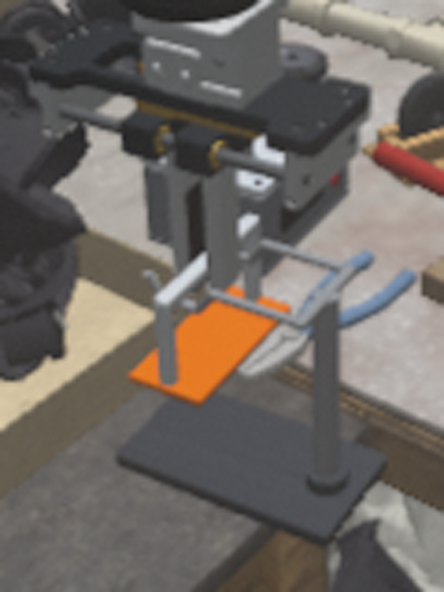

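Request:
arm_command(commands="0 -0.5 1 0 0 0 0; 0 0 1 0 0 0 0; 0 0 1 0 0 0 0")

```text
time: 9.88
tool_pos: [0.4894, 0.2608, 0.1244]
ee_rot: [3.14, -0.001, 1.703]
wrist_force: [-1.4, -0.6, 0.7]
width: 0.0096
```

Request:
arm_command(commands="0 0 0 0 0 0 0.2; 0 0 0 0 0 0 0.35; 0 0 0 0 0 0 0.35; 0 0 0 0 0 0 0.35")

```text
time: 10.38
tool_pos: [0.4903, 0.2613, 0.126]
ee_rot: [3.137, -0.002, 1.703]
wrist_force: [0.2, -0.0, 0.0]
width: 0.0329
```

```bash
python3 -c "
from h import *
plan([.4885,.2602,.22],97.5,0.35)
s=snapshot('scene')
for k in('cover_bar','cover'):
  for r in models.tip_of(k,s)[:2]: 
    px=np.array(r['centre'])*[640,400];print(k,r['conf'],px.round(1),at(s,px,.143 if k=='cover_bar' else .082).round(4))
"
```

```text
pos [0.4903 0.2613 0.126 ] rpy [ 1.7971e+02 -1.2000e-01  9.7580e+01] F [ 0.2 -0.   0. ] w 0.0329 t 10.38
2 -0.3 -0.7 -47 0.1 -0.1 0 0.35; -0.4 -0.8 -47 0.1 -0.1 0 0.35
cover_bar 0.84 [288.3 221.8] [0.4825 0.2584 0.143 ]
cover 0.74 [288.3 242.6] [0.489  0.2548 0.082 ]
```

Request:
arm_command(commands="0 0 -10 0 0 0 0.35; 0 0 -20 0 0 0 0.35; 0 0 -40 0 0 0 0.35; 0 0 -40 0 0 0 0.35; 0 0 0 0 0 0 0.35")

```text
time: 11.15
tool_pos: [0.4897, 0.2609, 0.2412]
ee_rot: [3.136, -0.002, 1.703]
wrist_force: [-0.4, -1.0, 0.1]
width: 0.0329
```

```bash
python3 -c "
from h import *
plan([.582,-.131,.18],69.5,0.6,n=9)
t=snapshot('top');s=snapshot('scene')
for k,z in(('cover_bar',.143),('cover',.082)):
  for n,q in(('t',t),('s',s)):
   for r in models.tip_of(k,q)[:2]: 
    px=np.array(r['centre'])*[640,400];print(n,k,round(r['conf'],2),px.round(1),at(q,px,z).round(4))
cv2.imwrite('pics/s9.png',s['img']);cv2.imwrite('pics/t9.png',t['img'])
"
```

```text
pos [0.4897 0.2609 0.2412] rpy [ 1.7967e+02 -1.3000e-01  9.7580e+01] F [-0.4 -1.   0.1] w 0.0329 t 11.15
9 -44.5 4.4 6.7 0 -0 3.1 0.6; -44.2 6.8 6.7 0 -0 3.1 0.6; -43.8 9.2 6.8 0 -0 3.1 0.6; -43.2 11.6 6.8 0 -0 3.1 0.6; -42.5 13.9 6.8 0 -0 3.1 0.6; -41.7 16.2 6.8 0 -0 3.1 0.6; -40.8 18.5 6.8 0 -0 3.1 0.6; -39.7 20.7 6.8 0 -0 3.1 0.6; -38.5 22.8 6.8 0 -0 3.1 0.6
t cover_bar 0.62 [248.  215.1] [0.4845 0.2608 0.143 ]
s cover_bar 0.64 [314.4 239.4] [0.4013 0.2747 0.143 ]
s cover_bar 0.63 [289.  221.8] [0.4813 0.2575 0.143 ]
t cover 0.46 [248.5 217.5] [0.4895 0.2673 0.082 ]
s cover 0.83 [288.9 242.6] [0.4879 0.2541 0.082 ]
```

Request:
arm_command(commands="-44 4 0 0 0 3.1 0.5; -44 7 0 0 0 3.1 0.5; -44 9 6 0 0 3.1 0.5; -43 12 8 0 0 3.1 0.5; -42 14 9 0 0 3.1 0.5; -42 16 9 0 0 3.1 0.5; -41 18 9 0 0 3.1 0.5; -40 21 9 0 0 3.1 0.5; -37 21 9 0 0 3.1 0.5; 0 0 0 0 0 0 0.5; 0 0 0 0 0 0 0.5")

```text
time: 12.82
tool_pos: [0.5713, -0.1404, 0.1572]
ee_rot: [-3.112, 0.009, 1.203]
wrist_force: [-0.1, 0.9, 0.5]
width: 0.0469
```

```bash
python3 -c "
from h import *
plan([.582,-.131,.14],69.5,0.5)
s=snapshot('scene')
for k,z in(('wheel_centre',.04),('wheel_rack',0)):
  for r in models.tip_of(k,s)[:3]: 
    px=np.array(r['centre'])*[640,400];print(k,round(r['conf'],2),px.round(1),at(s,px,z).round(4))
for r in models.spot_in('wheel',s)[:3]: print((np.array(r['bbox'])*[640,400,640,400]).round(1))
# predicted outlines of wheel for hypotheses
for c in[(.582,-.131),(.578,-.131)]:
  y=np.radians(69.5);e=np.array([np.cos(y),np.sin(y),0]);a=np.array([np.sin(y),-np.cos(y),0])
  pts=np.array([proj(s,np.array([*c,.04])+.034*(e*np.cos(q)+np.array([0,0,1])*np.sin(q))+a*k) for q in np.linspace(0,6.28,60) for k in(-.0075,.0075)])
  print(c,'bbox top',pts.min(0).round(1),pts.max(0).round(1))
for z in(.03,.074):
  p=np.array([at(s,(332.2,185),z),at(s,(348,167.8),z)]);print(p.round(3))
c=s['img'][150:230,240:400];cv2.imwrite('pics/c10.png',cv2.resize(c,None,fx=5,fy=5,interpolation=cv2.INTER_CUBIC))
"
```

```text
pos [ 0.5713 -0.1404  0.1572] rpy [-178.29    0.51   68.95] F [-0.1  0.9  0.5] w 0.0469 t 12.82
1 12.7 7.1 16.9 -1.7 0.5 -0.6 0.5
wheel_centre 0.83 [428.9 211.8] [ 0.3058 -0.1094  0.04  ]
wheel_centre 0.65 [378.9 205.9] [ 0.4287 -0.0561  0.04  ]
wheel_centre 0.58 [349.5 180.5] [ 0.5714 -0.1304  0.04  ]
wheel_rack 0.88 [344.2 192.3] [ 0.5816 -0.1185  0.    ]
[336.7 173.4  20.3  14.2]
[369.9 199.1  21.5  15.8]
[420.4 205.9  23.9  21.3]
(0.582, -0.131) bbox top [336.3 168.2] [357.  190.5]
(0.578, -0.131) bbox top [337.4 168.6] [358.1 190.9]
[[ 0.608 -0.091  0.03 ]
 [ 0.631 -0.216  0.03 ]]
[[ 0.565 -0.027  0.074]
 [ 0.586 -0.142  0.074]]
```

View pics/c10.png

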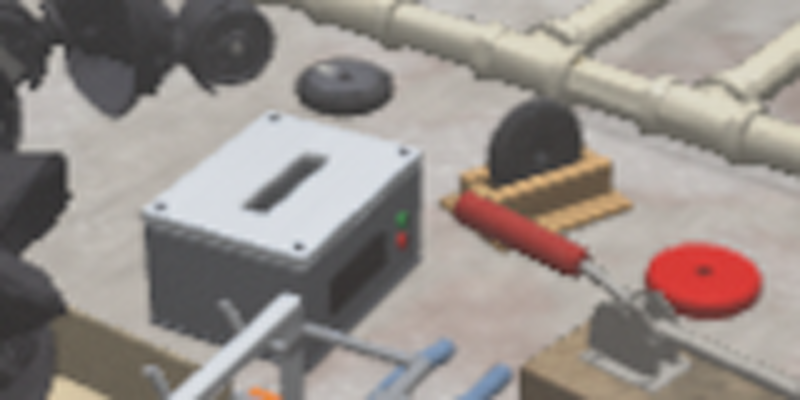

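The picture shows the black wheel standing at about (347,180), matching a centre near (0.580,-0.131). The box slot is open at about (297,187), and the cover hangs on the hook. I'll go down towards the wheel.

Request:
arm_command(commands="12 6 15 -1.7 0.5 -0.6 0.5; 0 0 20 0 0 0 0.5; 0 0 20 0 0 0 0.5; 0 0 0 0 0 0 0.5; 0 0 0 0 0 0 0.5")

```text
time: 13.65
tool_pos: [0.5837, -0.126, 0.1066]
ee_rot: [3.131, -0.001, 1.223]
wrist_force: [0.5, 0.7, 0.5]
width: 0.0468
```

```bash
python3 -c "
from h import *
plan([.580,-.131,.047],69.5,0.5)
s=snapshot('scene');c=s['img'][150:200,320:380].astype(int)
m=(c.max(2)<75).astype(np.uint8)
for r in range(0,50): print(150+r,''.join('#' if x else '.' for x in m[r]))
"
```

```text
pos [ 0.5837 -0.126   0.1066] rpy [ 1.7938e+02 -5.0000e-02  7.0090e+01] F [0.5 0.7 0.5] w 0.0468 t 13.65
2 -3 -1.2 29.8 0.3 -0 0.3 0.5; -3 -1 29.8 0.3 -0 0.3 0.5
150 ....................####....................................
151 ....................####....................................
152 ....................####....................................
153 ....................####....................................
154 ....................####....................................
155 ....................####....................................
156 ....................####....................................
157 ....................###.....................................
158 ............................................................
159 ............................................................
160 ............................................................
161 ............................................................
162 ............................................................
163 ............................................................
164 ........................
[... 1611 characters left out ...]
..................................................
190 ............................................................
191 ............................................................
192 ............................................................
193 ............................................................
194 ............................................................
195 ............................................................
196 ............................................................
197 ............................................................
198 ............................................................
199 ............................................................
```

Request:
arm_command(commands="-6 -2 20 0.5 0 0.6 0.5; 0 0 20 0 0 0 0.5; 0 0 17 0 0 0 0.5; 0 0 0 0 0 0 0.5; 0 0 0 0 0 0 0.3")

```text
time: 14.32
tool_pos: [0.5801, -0.1325, 0.0473]
ee_rot: [3.138, -0.001, 1.211]
wrist_force: [0.3, 0.3, 0.2]
width: 0.0402
```

```bash
python3 -c "
from h import *
plan([.580,-.131,.047],69.5,0.3)
"
```

```text
pos [ 0.5801 -0.1325  0.0473] rpy [ 1.7982e+02 -3.0000e-02  6.9370e+01] F [0.3 0.3 0.2] w 0.0402 t 14.32
1 1.3 -0.7 0.2 0.2 -0 -0.1 0.3
```

Request:
arm_command(commands="0 0 0 0 0 0 0; 0 0 0 0 0 0 0; 0 0 0 0 0 0 0; 0 0 0 0 0 0 0; 0 0 0 0 0 0 0")

```text
time: 14.95
tool_pos: [0.5815, -0.1328, 0.0495]
ee_rot: [3.134, -0.001, 1.211]
wrist_force: [0.6, 0.1, 0.2]
width: 0.0145
```

```bash
python3 -c "
from h import *
plan([.580,-.131,.15],69.5,0)
"
```

```text
pos [ 0.5815 -0.1328  0.0495] rpy [ 1.7959e+02 -4.0000e-02  6.9380e+01] F [0.6 0.1 0.2] w 0.0145 t 14.95
2 0.6 -0.7 -50.3 0.2 -0 -0.1 0; 0.6 -0.8 -50.3 0.2 -0 -0.1 0
```

Request:
arm_command(commands="0 0 -15 0 0 0 0; 0 0 -40 0 0 0 0; 0 0 -50 0 0 0 0; 0 0 -15 0 0 0 0; 0 0 0 0 0 0 0")

```text
time: 15.58
tool_pos: [0.5804, -0.1325, 0.1745]
ee_rot: [3.134, -0.001, 1.211]
wrist_force: [0.3, -0.3, -0.8]
width: 0.0146
```

```bash
cat > m.py <<'E'
from h import *
from scipy.optimize import least_squares
# box plate pose by edge alignment: plate outline 104x134 at z=.075 maximises image gradient across the outline
def fit(img,s,x0):
    g=cv2.GaussianBlur(cv2.cvtColor(img,cv2.COLOR_BGR2GRAY).astype(np.float32),(0,0),.8)
    samp=lambda P:cv2.remap(g,P[:,0].astype(np.float32),P[:,1].astype(np.float32),cv2.INTER_LINEAR)[:,0]
    def score(x):
        c,a=np.array([x[0],x[1]]),x[2];ex=np.array([np.cos(a),np.sin(a)]);ey=np.array([-ex[1],ex[0]]);tot=[]
        for hx,hy,sg in((.052,.067,0),):
            t=np.linspace(-.9,.9,60)
            for side in range(4):
                d=.003
                f=lambda k:np.array([proj(s,[*(c+(ex*(hx+k)*(1 if side==0 else -1)+ey*hy*u if side<2 else ey*(hy+k)*(1 if side==2 else -1)+ex*hx*u)),.075]) for u in t])
                tot.append((samp(f(-d).reshape(-1,2))-samp(f(d).reshape(-1,2))).mean())
        return tot
    from scipy.optimize import minimize
    r=minimize(lambda x:-sum(score(x)),x0,method="Nelder-Mead",options=dict(initial_simplex=[x0,np.add(x0,[.004,0,0]),np.add(x0,[0,.004,0]),np.add(x0,[0,0,.03])]))
    return r.x,np.round(score(r.x),1)
if __name__=="__main__":
    t=snapshot("top");s=snapshot("scene")
    for f,q in(("pics/top0.png",t),("pics/t9.png",t),("pics/scene0.png",s),("pics/s9.png",s)):
        x,sc=fit(cv2.imread(f),q,[.643,.036,.138]);print(f,x[:2].round(4),np.degrees(x[2]).round(2),sc)
    plan([.642,.036,.16],98,0)
    # slot dark centroid
    for n,q in(("s9",s),("t9",t)):
        img=cv2.imread(f"pics/{n}.png");u=proj(q,[.643,.036,.075]).round().astype(int);w=img[u[1]-14:u[1]+15,u[0]-16:u[0]+17].max(2)
        m=(w<110).astype(np.uint8);k,l,st,ce=cv2.connectedComponentsWithStats(m,connectivity=4)
        for i in range(1,k):
            if st[i,4]>30: print(n,st[i].tolist(),at(q,ce[i]+u-[16,14],.075).round(4)[:2])
E
python3 m.py
```

```text
pics/top0.png [0.6452 0.0337] 7.85 [15.1 80.9 35.3 17.7]
pics/t9.png [0.6451 0.0337] 7.87 [15.  81.1 35.4 17.9]
pics/scene0.png [0.6427 0.0362] 7.91 [16.5 62.  46.4  7.8]
pics/s9.png [0.6427 0.0363] 7.84 [ 7.3 59.8 45.5  9.7]
pos [ 0.5795 -0.1322  0.1724] rpy [ 1.798e+02 -3.000e-02  6.938e+01] F [-0.3  0.6  0.2] w 0.0148 t 15.68
4 44.9 -0.2 3.1 0.1 0 -7.2 0; 44.5 5.4 3.1 0.1 0 -7.2 0; 43.5 10.9 3.1 0.1 0 -7.2 0; 41.8 16.2 3.1 0.1 0 -7.2 0
s9 [7, 0, 10, 14, 100] [0.6841 0.0054]
s9 [9, 10, 14, 10, 51] [0.6401 0.0408]
s9 [23, 20, 10, 9, 52] [0.5744 0.0645]
```

Request:
arm_command(commands="45 0 3 0 0 -7.1 0; 44 5 3 0 0 -7.1 0; 43 11 3 0 0 -7.1 0; 40 15 3 0 0 -7.1 0; 0 0 10 0 0 0 0; 0 0 0 0 0 0 0; 0 0 0 0 0 0 0")

```text
time: 16.55
tool_pos: [0.6336, 0.036, 0.1313]
ee_rot: [-3.116, -0.004, 1.717]
wrist_force: [-0.2, -0.6, -0.2]
width: 0.0146
```

```bash
cat > w.py <<'E'
from h import *
def mask(img,s,p):
    u=proj(s,p).round().astype(int);w=img[u[1]-25:u[1]+26,u[0]-25:u[0]+26];return u,w
o=robot.get_obs();R=rot(o["ee_rot"]);p=np.array(o["tool_pos"])
s=snapshot("scene");plan([.644,.035,.14],97.86,0)
cen=p+R[:,2]*.0095;print("expected wheel centre",cen.round(4))
u,w=mask(s["img"],s,cen)
cv2.imwrite("pics/w.png",cv2.resize(w,None,fx=8,fy=8,interpolation=cv2.INTER_CUBIC))
m=w.max(2)<75
for r in range(51): print(u[1]-25+r,''.join('#' if x else '.' for x in m[r]))
a=np.linspace(0,2*np.pi,120)
def out(c): return np.array([proj(s,c+.034*(R[:,0]*np.cos(q)+R[:,2]*np.sin(q))+R[:,1]*k) for q in a for k in(-.0075,.0075)])
P=out(cen);print("u0",u-25,"pred bbox",P.min(0).round(1),P.max(0).round(1))
E
python3 w.py
```

```text
pos [0.6335 0.0358 0.1312] rpy [-178.53   -0.22   98.36] F [ 0.6  0.5 -0.7] w 0.0146 t 16.6
1 -2.3 10.1 -9.1 -1.5 -0.2 0.5 0
expected wheel centre [0.6333 0.036  0.1218]
147 ....................###............................
148 ....................###............................
149 ....................###............................
150 ....................###............................
151 ..........#.........###............................
152 ...........#.###....###............................
153 ..#.......######....###............................
154 ###...##########....###............................
155 #.##############....###............................
156 #..##########..#....###............................
157 #..########.#.##....###............................
158 ############..##.....##............................
159 ############...##....##............................
160 #############.###....###...........................
161 #################....###...........................
162 #.###############....##............................
163 ....#############.............
[... 1276 characters left out ...]
.................................
187 ...................................................
188 ...................................................
189 ...................................................
190 ...................................................
191 ...................................................
192 ...................................................
193 ...................................................
194 ...................................................
195 ...................................................
196 .........................................###.......
197 .......................................#####.......
u0 [274 147] pred bbox [289.9 158.9] [307.3 184.4]
```

```bash
cat > w2.py <<'E'
from h import *
from scipy.optimize import minimize
def wheelfit(s,R,cen,rows,S=8,free=2):
    img=cv2.cvtColor(s["img"],cv2.COLOR_BGR2GRAY).astype(float)
    u=proj(s,cen).round().astype(int);o=u-20;w=img[o[1]:o[1]+41,o[0]:o[0]+41]
    a=np.linspace(0,2*np.pi,90)
    def render(c):
        P=np.array([proj(s,c+.034*(R[:,0]*np.cos(q)+R[:,2]*np.sin(q))+R[:,1]*k) for q in a for k in(-.0073,.0073)])
        m=np.zeros((41*S,41*S),np.uint8);cv2.fillConvexPoly(m,np.round(cv2.convexHull(((P-o+.5)*S).astype(np.float32))).astype(np.int32),1)
        return cv2.GaussianBlur(cv2.resize(m.astype(np.float32),(41,41),interpolation=cv2.INTER_AREA),(0,0),.5)
    r0,r1=rows
    sl=slice(r0-o[1],r1-o[1])
    def cost(d):
        m=render(cen+d[0]*R[:,0]+d[1]*R[:,2]);e=0
        ww=w[sl];mm=m[sl];sel=cv2.dilate((mm>.05).astype(np.uint8),np.ones((3,5)))>0
        A=np.c_[mm[sel],np.ones(sel.sum())];k,res,_,_=np.linalg.lstsq(A,ww[sel],rcond=None)
        return -np.corrcoef(mm[sel],ww[sel])[0,1]*-1
    g=[(cost((x,z)),x,z) for x in np.arange(-.006,.0061,.001) for z in np.arange(-.004,.0041,.001)]
    g.sort();return g[:6]
E
python3 - <<'E'
from w2 import *
o=robot.get_obs();R=rot(o["ee_rot"]);p=np.array(o["tool_pos"]);s=snapshot("scene")
for b in(172,175): print([np.round(v,4).tolist() for v in wheelfit(s,R,p+R[:,2]*.0095,(b,188))])
# rack picture, reference (wheel true axle z .04)
import glob
img=s["img"].copy();s9=cv2.imread("pics/s9.png");q=dict(s);q["img"]=s9
Rr=Ro.from_euler("xyz",[np.pi,0,np.radians(69.4)]).as_matrix()
print("rack",[np.round(v,4).tolist() for v in wheelfit(q,Rr,np.array([.5808,-.1327,.040]),(165,183))])
E
```

```text
[[-0.8679, -0.003, 0.003], [-0.8675, -0.002, 0.003], [-0.866, -0.002, 0.002], [-0.864, -0.001, 0.002], [-0.8629, -0.001, 0.001], [-0.8619, 0.0, 0.001]]
[[-0.8836, -0.003, 0.003], [-0.8826, -0.002, 0.003], [-0.8824, -0.002, 0.002], [-0.8813, 0.0, 0.001], [-0.8809, -0.001, 0.002], [-0.8794, -0.001, 0.001]]
rack [[-0.906, 0.003, 0.003], [-0.9055, 0.004, 0.004], [-0.9054, 0.004, 0.003], [-0.9043, 0.003, 0.004], [-0.903, 0.002, 0.003], [-0.9029, 0.004, 0.002]]
```

Request:
arm_command(commands="-2 10 -3 -1.5 -0.2 0.5 0; 0 0 0 0 0 0 0; 0 0 0 0 0 0 0")

```text
time: 17.02
tool_pos: [0.6453, 0.0334, 0.1364]
ee_rot: [3.135, 0.001, 1.705]
wrist_force: [-1.5, 0.3, -1.0]
width: 0.0148
```

```bash
python3 -c "
from h import *
plan([.6438,.0352,.122],97.86,0)"
```

```text
pos [0.6453 0.0334 0.1364] rpy [1.7964e+02 4.0000e-02 9.7660e+01] F [-1.5  0.3 -1. ] w 0.0148 t 17.02
1 2 -1.4 14.4 0.4 0 -0.2 0
```

Request:
arm_command(commands="2 -1.4 10 0.4 0 -0.2 0; 0 0 4 0 0 0 0; 0 0 0 0 0 0 0; 0 0 0 0 0 0 0")

```text
time: 17.52
tool_pos: [0.6432, 0.0355, 0.121]
ee_rot: [-3.139, 0.001, 1.708]
wrist_force: [0.4, 0.3, -0.2]
width: 0.0148
```

```bash
python3 -c "
from h import *
plan([.6438,.0352,.115],97.86,0)"
```

```text
pos [0.6432 0.0355 0.121 ] rpy [-1.7988e+02  3.0000e-02  9.7890e+01] F [ 0.4  0.3 -0.2] w 0.0148 t 17.52
1 -0.4 0.5 6 -0.1 0 0 0
```

Request:
arm_command(commands="0 0.5 2 0 0 0 0; 0 0 2 0 0 0 0; 0 0 1 0 0 0 0; 0 0 0 0 0 0 0")

```text
time: 18.02
tool_pos: [0.644, 0.0356, 0.1159]
ee_rot: [-3.14, 0.001, 1.709]
wrist_force: [-0.7, 0.1, -0.1]
width: 0.0147
```

Request:
arm_command(commands="0 0 2 0 0 0 0; 0 0 2 0 0 0 0; 0 0 0 0 0 0 0")

```text
time: 18.4
tool_pos: [0.6446, 0.0356, 0.1122]
ee_rot: [3.141, 0.001, 1.708]
wrist_force: [0.4, 0.7, 0.5]
width: 0.0147
```

Request:
arm_command(commands="0 0 3 0 0 0 0; 0 0 2 0 0 0 0; 0 0 0 0 0 0 0")

```text
time: 18.77
tool_pos: [0.6446, 0.0356, 0.1067]
ee_rot: [3.141, 0.001, 1.708]
wrist_force: [1.0, -0.3, -0.6]
width: 0.0143
```

Request:
arm_command(commands="0 2 0 0 0 0 0; 0 0 0 0 0 0 0")

```text
time: 19.02
tool_pos: [0.6463, 0.0359, 0.1065]
ee_rot: [-3.141, 0.001, 1.709]
wrist_force: [-0.6, -0.3, -0.0]
width: 0.015
```

Request:
arm_command(commands="0 -3.5 0 0 0 0 0; 0 0 0 0 0 0 0")

```text
time: 19.27
tool_pos: [0.6445, 0.0356, 0.1068]
ee_rot: [3.138, 0.001, 1.708]
wrist_force: [1.5, -0.1, -1.5]
width: 0.0147
```

Request:
arm_command(commands="0 3.5 0 0 0 0 0; 0 0 0 0 0 0 0")

```text
time: 19.52
tool_pos: [0.6465, 0.0359, 0.1067]
ee_rot: [-3.141, 0.001, 1.708]
wrist_force: [0.5, 0.1, -0.2]
width: 0.0148
```

Request:
arm_command(commands="0 -1 3 0 0 0 0; 0 0 3 0 0 0 0; 0 0 0 0 0 0 0")

```text
time: 19.9
tool_pos: [0.6452, 0.0357, 0.0999]
ee_rot: [-3.141, 0.001, 1.708]
wrist_force: [-0.1, 0.1, -0.1]
width: 0.0144
```

Request:
arm_command(commands="0 0.3 4 0 0 0 0; 0 0 3 0 0 0 0; 0 0 0 0 0 0 0")

```text
time: 20.27
tool_pos: [0.6454, 0.0358, 0.0922]
ee_rot: [-3.14, 0.001, 1.708]
wrist_force: [0.4, 0.4, -0.7]
width: 0.015
```

Request:
arm_command(commands="3 0 0 0 0 0 0; 0 0 0 0 0 0 0")

```text
time: 20.52
tool_pos: [0.6453, 0.0376, 0.0924]
ee_rot: [-3.141, 0.003, 1.708]
wrist_force: [0.6, -1.1, -0.1]
width: 0.0148
```

Request:
arm_command(commands="-5 0 0 0 0 0 0; 0 0 0 0 0 0 0")

```text
time: 20.78
tool_pos: [0.646, 0.0331, 0.0927]
ee_rot: [-3.141, 0.002, 1.708]
wrist_force: [-0.1, 0.6, -1.0]
width: 0.0143
```

Request:
arm_command(commands="-3 0 0 0 0 0 0; 0 0 0 0 0 0 0")

```text
time: 21.02
tool_pos: [0.6465, 0.0301, 0.0927]
ee_rot: [-3.141, 0.001, 1.708]
wrist_force: [0.4, -0.1, -0.6]
width: 0.0144
```

Request:
arm_command(commands="-2 -0.7 0 0 0 0 0; 0 0 0 0 0 0 0")

```text
time: 21.28
tool_pos: [0.646, 0.028, 0.0927]
ee_rot: [-3.141, 0.001, 1.708]
wrist_force: [0.3, -0.1, -0.1]
width: 0.0149
```

Request:
arm_command(commands="-2.5 0 0 0 0 0 0; 0 0 0 0 0 0 0")

```text
time: 21.52
tool_pos: [0.6462, 0.0266, 0.0927]
ee_rot: [-3.141, -0.001, 1.709]
wrist_force: [-0.7, 1.1, 0.3]
width: 0.0146
```

```bash
python3 -c "
from h import *
plan([.6455,.034,.0927],97.86,0)
s=snapshot('scene');t=snapshot('top')
a=cv2.resize(s['img'][130:215,260:345],(590,590),interpolation=cv2.INTER_CUBIC)
cv2.imwrite('pics/c11.png',a)
from w2 import *
o=robot.get_obs();R=rot(o['ee_rot']);p=np.array(o['tool_pos'])
e=lambda q:np.round((proj(s,q)-[260,130])*590/85)
print('slot ends',e([.6452-.139*.036,.035+.99*.036,.075]),e([.6452+.139*.036,.035-.99*.036,.075]))
c=p+R[:,2]*.0095;print('wheel chord ends',c,[e(c+R[:,0]*k) for k in(-.034,.034)],'top',e(c-R[:,2]*.034))
"
```

```text
pos [0.6462 0.0266 0.0927] rpy [-1.7997e+02 -6.0000e-02  9.7910e+01] F [-0.7  1.1  0.3] w 0.0146 t 21.52
1 7.5 0.3 -0 -0 -0.1 0 0
slot ends [205. 423.] [296. 345.]
wheel chord ends [0.64622043 0.02647789 0.08320697] [array([304., 321.]), array([218., 393.])] top [260. 282.]
```

View pics/c11.png

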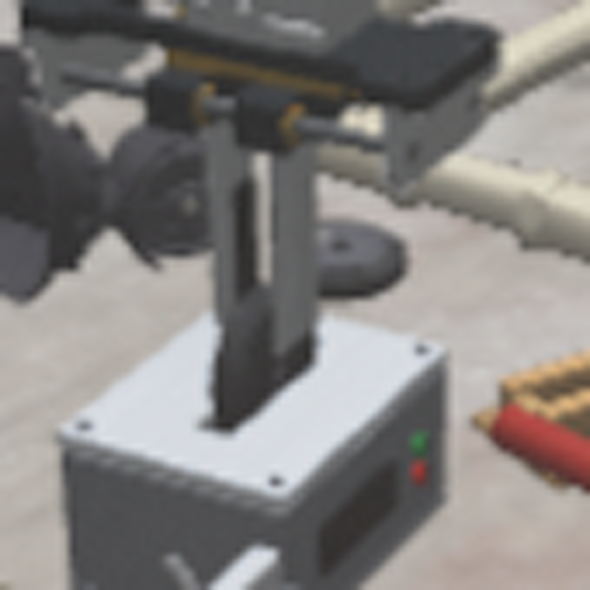

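The picture shows the wheel standing in the slot between the fingers at about (247,370) in the crop, with the fingertips above the plate. Both slot ends were felt, at TCP y 0.0266 and 0.0376, so I'll centre at about 0.032 and go lower.

Request:
arm_command(commands="5.5 0.5 0 0 0 0 0; 0 0 3 0 0 0 0; 0 0 3 0 0 0 0; 0 0 0 0 0 0 0")

```text
time: 22.12
tool_pos: [0.6459, 0.0316, 0.0861]
ee_rot: [-3.141, 0.001, 1.709]
wrist_force: [1.0, 0.3, -1.0]
width: 0.0142
```

Request:
arm_command(commands="0 0 2 0 0 0 0; 0 0 0 0 0 0 0; 0 0 0 0 0 0 0")

```text
time: 22.5
tool_pos: [0.646, 0.0313, 0.0839]
ee_rot: [-3.141, 0.001, 1.708]
wrist_force: [0.4, 0.1, -0.3]
width: 0.0147
```

Request:
arm_command(commands="3 0 0 0 0 0 0; 0 0 0 0 0 0 0")

```text
time: 22.75
tool_pos: [0.6456, 0.0342, 0.084]
ee_rot: [-3.141, 0.002, 1.708]
wrist_force: [0.3, -0.1, -0.2]
width: 0.0147
```

Request:
arm_command(commands="-4.5 0 0 0 0 0 0; 0 0 0 0 0 0 0")

```text
time: 23.0
tool_pos: [0.6463, 0.0298, 0.0841]
ee_rot: [-3.141, 0.001, 1.709]
wrist_force: [0.5, 0.4, -0.8]
width: 0.0149
```

Request:
arm_command(commands="-2 0 0 0 0 0 0; 0 0 0 0 0 0 0")

```text
time: 23.25
tool_pos: [0.6463, 0.0294, 0.0841]
ee_rot: [-3.141, -0.002, 1.709]
wrist_force: [-0.4, 1.6, 0.2]
width: 0.0146
```

Request:
arm_command(commands="2.6 -0.2 1 0 0 0 0; 0 0 1 0 0 0 0; 0 0 0 0 0 0 0; 0 0 0 0 0 0 0; 0 0 0 0 0 0 0; 0 0 0 0 0 0 0")

```text
time: 24.0
tool_pos: [0.646, 0.0304, 0.0819]
ee_rot: [-3.141, 0.001, 1.708]
wrist_force: [-0.2, 0.2, 0.2]
width: 0.0146
```

Run:
```python
from w2 import *
plan([.646,.032,.082],97.86,0)
s=snapshot("scene");t=snapshot("top")
for k,z in(('cover_bar',.143),('cover',.082),('wheel_centre',.075)):
  for n,q in(('t',t),('s',s)):
   for r in models.tip_of(k,q)[:4]:
    px=np.array(r['centre'])*[640,400];print(n,k,round(r['conf'],2),px.round(1),at(q,px,z).round(4))
# wheel top row: profile up the gap between fingers
o=robot.get_obs();p=np.array(o["tool_pos"])
print("proj axle/top if offset .0075",proj(s,p-[0,0,.0075]).round(1),proj(s,p+[0,0,.0265]).round(1))
g=s["img"].max(2);u=proj(s,p).round().astype(int)
for r in range(u[1]-14,u[1]+16): print(r,g[r,u[0]-10:u[0]+12].tolist())
```

```text
pos [0.646  0.0304 0.0819] rpy [-1.7997e+02  6.0000e-02  9.7880e+01] F [-0.2  0.2  0.2] w 0.0146 t 24.0
1 1.6 0.3 -0.1 -0 0.1 0 0
t cover_bar 0.92 [248.1 210.9] [0.4958 0.2601 0.143 ]
s cover_bar 0.63 [284.4 219.1] [0.4958 0.2555 0.143 ]
t cover 0.98 [252.3 219.8] [0.4823 0.2571 0.082 ]
s cover 0.75 [289.3 243.8] [0.4845 0.2568 0.082 ]
t wheel_centre 0.86 [379.6 225.9] [ 0.4454 -0.0946  0.075 ]
t wheel_centre 0.83 [400.  267.6] [ 0.3271 -0.1403  0.075 ]
t wheel_centre 0.42 [326.5 155.1] [0.659  0.0394 0.075 ]
s wheel_centre 0.71 [380.8 205. ] [ 0.4026 -0.0132  0.075 ]
s wheel_centre 0.57 [427.2 212.4] [ 0.2914 -0.0513  0.075 ]
s wheel_centre 0.47 [298.4 184.6] [0.6423 0.0291 0.075 ]
proj axle/top if offset .0075 [297.1 184.6] [296.7 173.9]
168 [188, 177, 134, 100, 100, 89, 61, 53, 50, 128, 174, 128, 100, 100, 99, 96, 94, 94, 93, 97, 94, 96]
169 [189, 184, 152, 99, 101, 91, 64, 52, 54, 126, 172, 127, 100, 100, 98, 95, 95, 90, 83, 81, 81, 80]
170 [187, 186, 160, 100, 100, 90, 64, 52, 53, 125, 169, 119, 101, 102, 98, 96, 96, 92, 78, 71, 72, 73]
171 [186, 185, 159, 100, 101, 91, 66, 52, 
[... 2163 characters left out ...]
 227, 227]
192 [224, 216, 207, 189, 159, 148, 157, 215, 226, 226, 226, 226, 226, 225, 225, 225, 226, 226, 227, 227, 227, 226]
193 [225, 225, 225, 222, 217, 214, 216, 226, 226, 226, 226, 226, 225, 225, 225, 226, 226, 227, 227, 228, 226, 221]
194 [225, 225, 225, 225, 225, 225, 226, 226, 226, 225, 226, 225, 225, 226, 226, 226, 226, 228, 227, 227, 218, 178]
195 [225, 225, 224, 225, 225, 225, 226, 226, 226, 226, 226, 226, 225, 226, 226, 227, 227, 227, 226, 218, 175, 124]
196 [225, 224, 225, 225, 226, 226, 225, 226, 225, 225, 225, 225, 226, 226, 227, 228, 228, 227, 218, 175, 126, 108]
197 [210, 217, 225, 226, 225, 226, 226, 225, 225, 225, 225, 225, 226, 227, 228, 227, 228, 219, 177, 125, 107, 100]
```

Request:
arm_command(commands="1.4 0 0 0 0 0 0; 0 0 0 0 0 0 0; 0 0 0 0 0 0 0; 0 0 0 0 0 0 0")

```text
time: 24.9
tool_pos: [0.6458, 0.032, 0.0819]
ee_rot: [-3.141, 0.001, 1.709]
wrist_force: [-0.4, -0.5, 0.2]
width: 0.0144
```

Request:
arm_command(commands="0 0 0 0 0 0 0; 0 0 0 0 0 0 0; 0 0 0 0 0 0 0; 0 0 0 0 0 0 0")

```text
time: 25.4
tool_pos: [0.6457, 0.0319, 0.0819]
ee_rot: [-3.141, 0.001, 1.708]
wrist_force: [-0.4, -0.1, -0.6]
width: 0.015
```

```bash
python3 -c "
from h import *
print(robot.close_job())"
```

```text
the job is handed in; nothing more can be done
None
```

The orange cover is hanging on the double hook, let go. The black wheel is held in the slot about half inside the box, and I handed the job in at about 25 s of the 59 s allowed.

**Cover:** I felt the bar touch the seat before opening the gripper. With the gripper clear, the cameras placed the cover's bar mostly at (0.48, 0.26), about 143 mm up, and the last look still had it on the hook, at (0.496, 0.26). One scene-camera hit elsewhere, at (0.40, 0.27) with about equal confidence, I took as false.

**Wheel:** I gripped it by its upper edge with a 14–15 mm opening. I felt both sides and both ends of the slot and centred the wheel between them. The last readings, over half a second, were a steady pose, wrist force of about 0.7 N or less, and fingertips 7 mm above the box.

**What disagreed:**
- **Axle height:** the hand-to-axle offset came out as 6–7 mm from feeling the slot ends, 7.5 mm from the wheel's upper edge in the last picture, and up to 9.5 mm from the height when gripped. I finished with an offset of about 7 mm, so the axle should be level with the box top to within about 2–3 mm.
- **Slot position:** the two cameras differed by about 2.5 mm, so I used the felt position instead. At the final depth the +y end was not clearly felt.
- **Bystanders:** I did not check the pliers or the other things at the end. I saw no sign of touching any of them.

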